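Load the opal-glass reference plate into the plate scanner

TASK

Load the long white reference plate from the drying block into the scanner. The walls of its lane leave no room for fingers, so slide it gently along the lane until a short end overhangs the end of the block without tipping off, take it there by its long edges, lay it flat without dropping it in the nest of the scanner's open drawer, and push the drawer fully shut. Do not press hard on the glass, and leave the two shorter plates and the other things where they are.

Things in the scene. Friction and masses are not known exactly. Their poses are not given: they have to be found in the camera images.
- plate_mid (a point): centre (half-way up) of the loose long plate: white opal glass, 100 x 50 x 2 mm, about 28 g, square edges. x along the 100 mm length, y along the width, z the face normal. It starts flat on the floor of one of the three lanes of the drying block, its length along the lane. More than 40 N between glass and block breaks it; glass slides on the block with a friction that varies from run to run.
- plate_end_a (a point): middle of the plate's short end at +50 mm along its x
- plate_end_b (a point): middle of the plate's short end at -50 mm along its x
- plate: the same plate; origin at the centre of its underside, axes as plate_mid
- block_mid (a point): centre of the drying block, on the floor of its middle lane, 110 mm above the bench. Dark grey metal, 180 mm (x) by 190 mm (y), floor 10 mm thick. Three lanes run along y, centred at x = -59, 0 and +59 mm, each 56 mm wide between walls 3 mm thick and 6 mm high; all are open at both ends (y = +-95 mm), where the floor ends in a square edge. It does not move.
- hotplate: the fixed, cold hotplate under the drying block; origin on the bench below the block's centre. Ceramic top 180 x 180 mm, up to 100 mm above the bench; below that, for 22 mm, a narrower neck; then a white housing 170 x 170 mm. -x is the front: a control panel with two knobs reaches to 160 mm in front of the centre, nowhere above 80 mm from the bench. Nothing stands at the lanes' ends.
- nest (a point): centre of the supporting face of the nest in the drawer, 58 mm above the bench; moves with the drawer. A black pedestal 118 x 44 mm, length along x, 26 mm above the drawer floor, with finger room on both sides. Stops 3 mm high: at each end (inner faces at x = +-54 mm) and, 16 mm long, at the middle of each long side (inner faces y = +-29 mm). The plate lies flat between them. -x points out of the scanner.
- drawer_front (a point): middle of the outer face (looks to -x) of the drawer's grey front panel: 166 mm wide, 12 mm thick, from 23 to 85 mm above the bench; the point is 60 mm above the bench and 84 mm from the nest centre towards -x. A black pull lip 70 mm wide, 8 mm thick, stands 13 mm out from it, centred 16 mm above this point. Push panel or lip to +x to shut the drawer.
- drawer (a joint): travel of the drawer in m: 0 fully shut (front panel against the housing), 0.165 fully open; starts at 0.150 to 0.165. It stays where it is left; 2 N moves it slowly.
- scanner: the fixed scanner: white housing 220 mm wide (y), 240 mm deep (x), 115 mm high, drawer slot at the front (-x). Its origin lies on the bench under the nest centre of the fully open drawer, 93 mm in front of the housing's front face.
- spanner: bystander: steel open-end spanner 160 mm long, lying flat on the bench between hotplate and scanner; origin under its middle
- beaker: bystander: small glass beaker, 52 mm across, 60 mm high; origin under its centre
- short_plate_1: bystander: shorter white glass plate, 70 x 50 x 2 mm, lying in another lane of the block; origin under its centre, x along its length
- short_plate_2: bystander: a second such plate in the third lane
There are look-alikes about, which are no part of the job. Leave any black or blue look-alike of the plate alone.

How it is judged:
By the outcome, as a careful person would: the job done as asked, in the order asked, and still so for the second after the job is handed in, with the robot touching nothing.
It also fails if it takes over 64 s, if anything falls off the work surface, if the arm or the gripper's body presses on something with over 40 N, if the wrist force passes 120 N, or if a joint passes its speed limit or range.

ROBOT

A 6-joint arm with a two-finger parallel gripper is mounted at the origin on the work surface. World frame = base frame: x ahead of the robot, y to its left, z up, the work surface at z = 0. Lengths are in m, angles in rad, forces in N, time in s.
With the tool pointing down it reaches from about 0.275 to 0.875 m from the base axis. Payload 12.5 kg.
Tool frame: the origin (TCP) lies on the centre line of the jaws, within the pads' length; the fingertips stand r.finger_overhang ahead of it and the grasp point (between the pads) lies 3 mm ahead of it (r.finger_overhang is the distance from the TCP to the fingertips, in m); z points along the fingers, y is the line along which they close (so a half turn about z gives the same grasp; the last joint's range is limited). The gripper opens to 85 mm and grips with 20 to 120 N. Pads are 22 mm wide; open, the fingers measure 114 mm over their backs; the gripper's body (76 mm by 85 mm) begins 54 mm behind the grasp point. The pads swing forward as they close: fully open they stand 13 mm farther back than shut.
Start: joints at [1.128, 0.351, 1.652, -0, 1.139, -0.085], TCP at [0.193, 0.515, 0.227] pointing down, gripper open.
Joint ranges: [-2.75, 2.75], [-0.79, 2.1], [0.01, 2.65], [-1.57, 4.71], [0.07, 3.14], [-2.87, 2.87]. Speed limits (rad/s): [2.22, 2.22, 2.79, 3.14, 3.14, 3.14].

INTERFACE

Orientations are given as a unit quaternion [x, y, z, w].
In Python, from cell import r, optics gives the robot as it stands. The module is installed in compiled form; this text tells all that it offers. Calls block until the motion is done:
- r.move_to(position, orientation): joint-space move of the TCP to a pose.
- r.move_linear(position, rot=None, vel=0.15): straight line of the TCP; rot=None keeps the orientation; vel is the mean speed in m/s.
- r.set_joints(angles): joint-space move.
- r.set_gripper(opening, squeeze=None): opening from 0.0 (shut) to 1.0 (fully open); squeeze is the grip in N (None keeps the last); returns when the fingers have stopped.
- r.sleep(seconds).
- r.inverse_kinematics(position, orientation): joint angles nearest the present ones, or None.
- optics.get_image(name): name is "scene" or "top" or "wrist"; returns a dict with "pixels" (480x640x3 uint8, red, green, blue), "depth" (480x640 float32, m along the optical axis (not along the pixel's ray), 0 where there is no reading), "fx", "fy", "cx", "cy" (pixels), "camera_from_world" (4x4, takes a point from world to camera coordinates); the wrist camera has in their place "mount" (4x4, takes a point from camera to tool coordinates, whose origin is the TCP and whose axes are the flange's). Camera axes: x right, y down, z forward; pixel columns grow to the right and rows downward; lengths in m; the calibration is good to about 2 mm. A picture is of the moment at which its call begins: read the wrist's pose just before it.
A pose or a line that the arm cannot do raises r.PlanningError and nothing moves.
- r.hand_in(): hands the job in; it is judged then, once.
Readings, each from a call of its own:
- r.current_t(): time.
- r.current_q(): joint angles.
- r.current_qvel(): joint speeds.
- r.current_effort(): joint torques, N m.
- r.current_tool_pos(): TCP position.
- r.current_ee_rot(): TCP orientation.
- r.current_contact_force(): force on the tool from outside, world axes, zero at the start.
- r.current_torque(): the same for the moment, N m.
- r.current_opening(): opening from 0.0 (shut) to 1.0 (fully open).
- r.current_finger_force(): force on a finger pad.
Only numpy, scipy, OpenCV 4.12 (cv2) and the standard library are available. Lean on these libraries where they do the work, as an engineer would, in place of code of your own. Each camera call takes 0.05 s, during which the arm holds its last target. There are 200 camera calls.

## Working session

There is one attempt and no reset: what is moved stays moved. The work goes in short steps, each a Python script; the robot and the scene stay as the last script left them, time stands still between calls to the robot, and variables do not carry over. Pictures are saved under pics/ and viewed, at most 10 in all, crops included, and the job is handed in when it is done.

```bash
mkdir -p pics
cat > h.py <<'E'
import numpy as np, cv2, pickle
from cell import r, optics
def snap(n,tag):
    p=(np.array(r.current_tool_pos()),np.array(r.current_ee_rot()))
    im=optics.get_image(n); im['pose']=p
    pickle.dump(im,open(f'pics/{tag}.pkl','wb'))
    cv2.imwrite(f'pics/{tag}.png',im['pixels'][:,:,::-1]); return im
def load(tag): return pickle.load(open(f'pics/{tag}.pkl','rb'))
def ray(im,u,v):
    from scipy.spatial.transform import Rotation as R
    d=np.array([(u-im['cx'])/im['fx'],(v-im['cy'])/im['fy'],1])
    if 'mount' in im:
        T=np.eye(4);T[:3,:3]=R.from_quat(im['pose'][1]).as_matrix();T[:3,3]=im['pose'][0];T=T@im['mount']
    else: T=np.linalg.inv(im['camera_from_world'])
    return T[:3,3],T[:3,:3]@d
def onz(im,u,v,z):
    o,d=ray(im,u,v); return o+d*(z-o[2])/d[2]
def bydepth(im,u,v):
    o,d=ray(im,u,v); return o+d*float(im['depth'][int(round(v)),int(round(u))])
E
python3 - <<'E'
from h import *
for n in('scene','top'): snap(n,n)
im=load('top');print(im['camera_from_world'],r.finger_overhang,r.current_t(),r.current_tool_pos(),r.current_ee_rot())
E
```

```text
[[ 0.01260061 -0.99990682  0.0052513   0.03794104]
 [-0.99743341 -0.01293928 -0.07042129  0.54282002]
 [ 0.07048267 -0.00435047 -0.99750352  0.91331546]
 [ 0.          0.          0.          1.        ]] 0.022 0.1 [0.19244927 0.51491285 0.22701087] [ 1.77948206e-01  9.84039715e-01 -5.04715906e-04 -1.40519490e-04]
```

View pics/top.png

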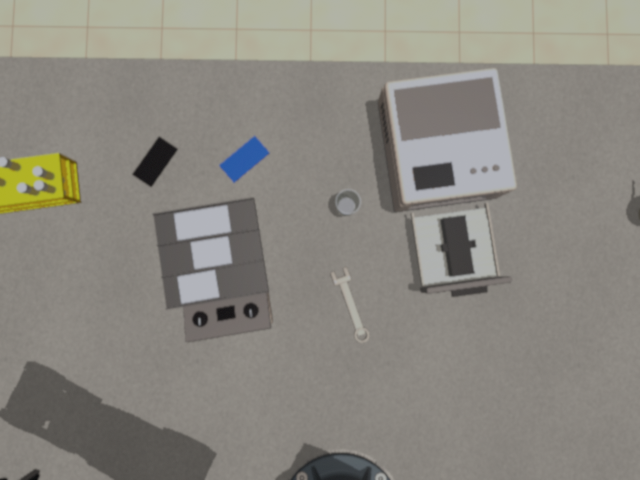

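View pics/scene.png

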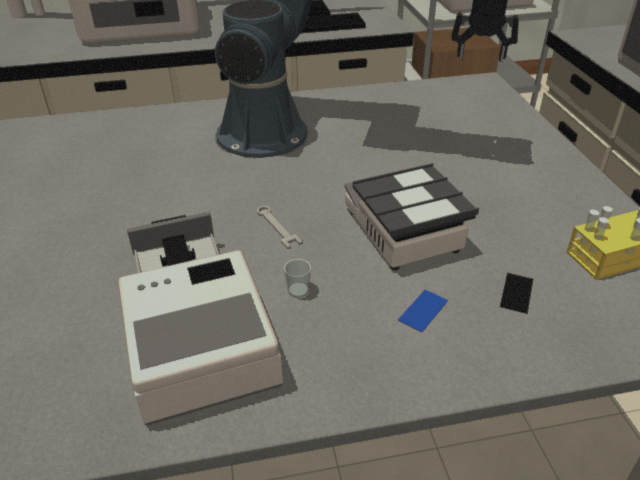

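Candidates in the top view are white plates at (202,223), (212,253) and (198,287), a black one at (155,162) and a blue one at (245,159). The far lane's plate at (202,223) looks longest, so I'll check it in one close crop alongside the drawer.

Run:
```python
from h import *
im=load('top');p=im['pixels'][:,:,::-1]
a=cv2.resize(p[190:315,145:280],None,fx=4.4,fy=4.4,interpolation=cv2.INTER_CUBIC)
cv2.imwrite('pics/c1.png',a)
b=cv2.resize(p[195:305,400:520],None,fx=5,fy=5,interpolation=cv2.INTER_CUBIC)
cv2.imwrite('pics/c2.png',b)
```

```text
(no output)
```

View pics/c1.png

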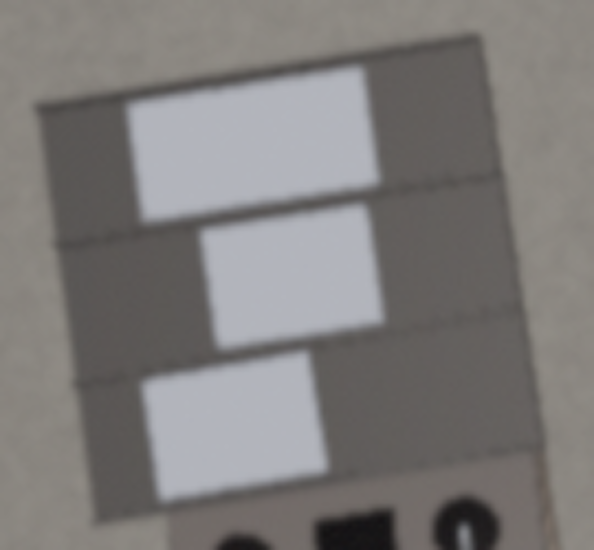

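View pics/c2.png

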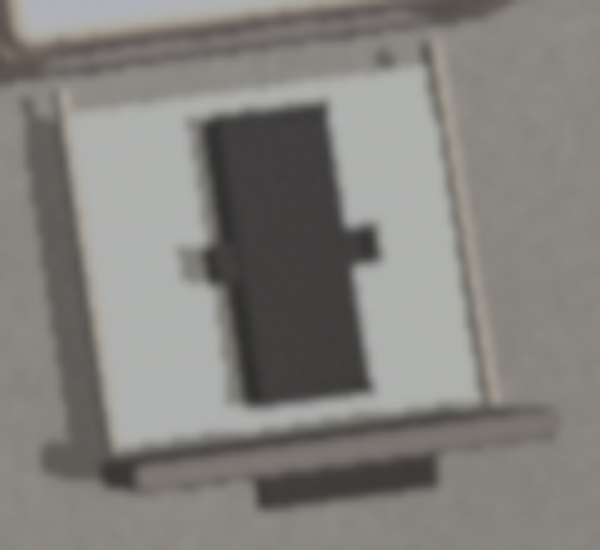

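The crop confirms it. The plate at crop (127,102)-(380,185) is the long one (ratio about 2:1), and the other two are shorter. The second crop shows the nest pedestal, corners about (215,120), (326,103), (371,388), (255,405).

Run:
```python
from h import *
im=load('top')
def C(pts,s,o,z): return np.array([onz(im,(x+.5)/s-.5+o[0],(y+.5)/s-.5+o[1],z) for x,y in pts])
np.set_printoptions(precision=4,suppress=True)
P=C([(127,102),(362,67),(380,185),(141,220)],4.4,(145,190),.112)
B=C([(38,105),(478,36),(543,447),(97,522)],4.4,(145,190),.116)
N=C([(215,121),(326,103),(371,388),(255,405)],5,(400,195),.060)
L=C([(262,508),(437,484)],5,(400,195),.076)
for n,A in(('plate',P),('block',B),('nest',N)):
    e=np.linalg.norm(np.diff(np.vstack([A,A[:1]]),axis=0),axis=1)
    print(n,A.mean(0),e)
    d1=A[1]-A[0]+A[2]-A[3]; d2=A[0]-A[3]+A[1]-A[2]
    print(' dirs deg',np.degrees(np.arctan2(d1[1],d1[0])),np.degrees(np.arctan2(d2[1],d2[0])))
print('lip',L,L.mean(0))
print([ (k,bydepth(im,*q)[2]) for k,q in dict(plate=(202,223),nest=(457,245)).items()])
```

```text
plate [0.5769 0.2668 0.112 ] [0.1005 0.0511 0.1018 0.0507]
 dirs deg -80.7551286754478 9.425490469529654
block [0.5206 0.2487 0.116 ] [0.1877 0.1758 0.1878 0.1772]
 dirs deg -79.98448272587794 10.180906699859168
nest [ 0.5438 -0.2269  0.06  ] [0.0449 0.1142 0.0464 0.1135]
 dirs deg -80.50946015591605 8.002642721150092
lip [[ 0.444  -0.2096  0.076 ]
 [ 0.4541 -0.2774  0.076 ]] [ 0.4491 -0.2435  0.076 ]
[('plate', np.float64(0.11407634299914671)), ('nest', np.float64(0.06029548817112762))]
```

```bash
cat >> h.py <<'E'
def Q(yaw):  # tool down, tool y at world yaw (deg)
    a=np.radians((yaw+90)/2); return [float(np.cos(a)),float(np.sin(a)),0.,0.]
E
python3 - <<'E'
from h import *
np.set_printoptions(precision=4,suppress=True)
r.set_gripper(0.0,squeeze=20)
r.move_to([0.565,0.336,0.28],Q(10))
im=snap('wrist','w1'); print(im['mount'],im['fx'],r.current_q(),r.current_t(),r.current_contact_force())
E
```

```text
[[-0.     -0.9573 -0.2889  0.0737]
 [ 1.     -0.0003  0.0008 -0.0004]
 [-0.0009 -0.2889  0.9573 -0.145 ]
 [ 0.      0.      0.      1.    ]] 352.2787946133013 [0.4676 0.5086 1.2831 0.0002 1.35   0.291 ] 2.4583 [-0.7448  0.7959  0.6609]
```

View pics/w1.png

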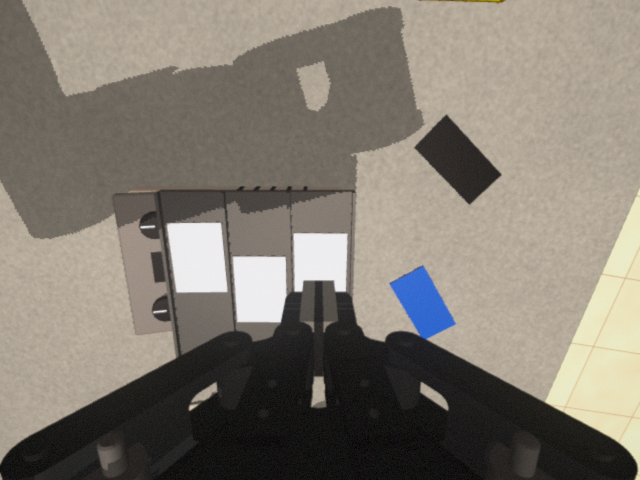

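Run:
```python
from h import *
np.set_printoptions(precision=4,suppress=True)
im=load('w1');g=cv2.cvtColor(im['pixels'],cv2.COLOR_RGB2GRAY).astype(int)
print(g[258,284:300],g[258,340:360]);print(g[224:240,320]);print(g[184:196,300],g[184:196,340])
for n,u,v,z in [('pe',294,233,.112),('pe',347,233,.112),('wall',291,215,.116),('wall',353.5,215,.116),('edge',291,190.5,.116),('edge',353.5,190.5,.116),('edgeL',161,190.5,.116)]:
    print(n,onz(im,u,v,z))
print(r.current_tool_pos(),r.current_ee_rot())
```

```text
[230 192 132 123 126 122 113  93 108 152 208 235 236 237 238 237] [237 236 238 236 237 237 219 131 119 108  96 108 118 122 143 173 175 175
 177 181]
[127 126 127 125 126 126 124 123 121 195 231 238 238 238 237 238]
[110 104 106 105 101  91  62  56  64  71  70  74] [113 113 112 107 103  92  61  60  77 115 126 124]
pe [0.5454 0.3132 0.112 ]
pe [0.5938 0.3218 0.112 ]
wall [0.5402 0.3307 0.116 ]
wall [0.5956 0.3406 0.116 ]
edge [0.5367 0.3527 0.116 ]
edge [0.5911 0.3624 0.116 ]
edgeL [0.4237 0.3325 0.116 ]
[0.5641 0.337  0.28  ] [ 0.642   0.7667 -0.0001 -0.0001]
```

```bash
cat >> h.py <<'E'
th=np.radians(10.1); U=np.array([-np.sin(th),np.cos(th)]); E0=np.array([.5639,.3576])
def lane(s,z,lat=0.): 
    p=E0+(s-.095)*U+lat*np.array([np.cos(th),np.sin(th)]); return [float(p[0]),float(p[1]),float(z)]
E
python3 - <<'E'
from h import *
r.move_to(lane(.0745,.16),Q(10.1))
r.move_linear(lane(.0745,.136),vel=.05); r.sleep(.2)
f0=np.array(r.current_contact_force()); z=.136
while z>.129:
    z-=.0005; r.move_linear(lane(.0745,z),vel=.01)
    f=np.array(r.current_contact_force())-f0
    if abs(f[2])>2.5: break
print(z,f,r.current_tool_pos(),r.current_t())
E
```

```text
0.129 [-0.21356632  0.30546364  0.42886944] [0.56747614 0.33739356 0.1289658 ] 7.3417
```

Run:
```python
from h import *
print(r.current_opening(),r.finger_overhang)
f0=np.array(r.current_contact_force()); z=.129
im=snap('wrist','w2')
while z>.120:
    z-=.0005; r.move_linear(lane(.0745,z),vel=.01)
    f=np.array(r.current_contact_force())-f0
    if abs(f[2])>2.5: break
print(z,f,r.current_tool_pos(),r.current_t())
```

```text
-0.0007211937282866741 0.022
0.12 [0.28941437 0.17858315 0.00269368] [0.56749087 0.33740119 0.11995105] 11.8917
```

View pics/w2.png

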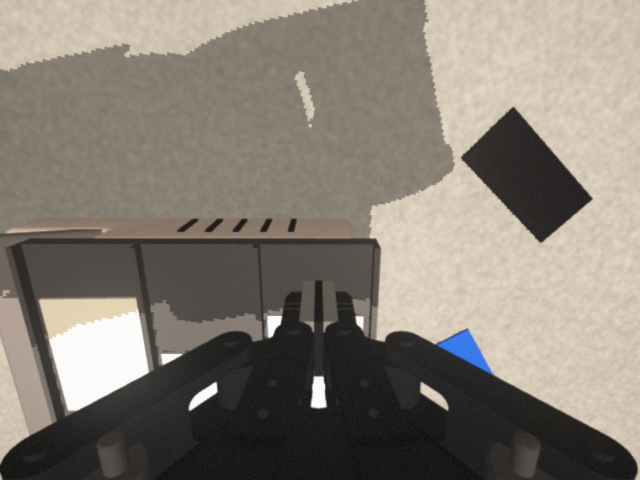

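Run:
```python
from h import *
np.set_printoptions(precision=4,suppress=True)
im=load('w2')
print(im['pose'])
for q in [(200,270),(80,270),(280,270),(360,270),(280,322),(360,322),(310,290),(326,290),(310,310),(80,360),(280,150),(540,160)]: print(q,im['depth'][q[1],q[0]],bydepth(im,*q))
a=load('w1')
for q in [(260,200),(320,215),(340,260),(200,260)]: print(q,bydepth(a,*q))
im=snap('wrist','w3')
for q in [(200,300),(310,290),(326,290)]: print(q,bydepth(im,*q))
print(r.current_contact_force(), r.current_tool_pos())
```

```text
(array([0.5675, 0.3374, 0.129 ]), array([ 0.6421,  0.7666, -0.    , -0.    ]))
(200, 270) 0.17809913 [0.5075 0.3315 0.1088]
(80, 270) 0.17782435 [0.448 0.321 0.109]
(280, 270) 0.17822738 [0.5473 0.3385 0.1087]
(360, 270) 0.17859168 [0.5873 0.3455 0.1084]
(280, 322) 0.18444061 [0.5517 0.3104 0.1108]
(360, 322) 0.18463837 [0.5929 0.3176 0.1106]
(310, 290) 0.14143214 [0.5619 0.3478 0.1451]
(326, 290) 0.14144555 [0.5683 0.3489 0.1451]
(310, 310) 0.12658747 [0.5623 0.3476 0.1607]
(80, 360) 0.19038424 [0.4486 0.2689 0.1114]
(280, 150) 0.26843494 [ 0.5286  0.3886 -0.0014]
(540, 160) 0.26936167 [ 0.7255  0.4162 -0.    ]
(260, 200) [0.5509 0.4094 0.4249]
(320, 215) [0.5663 0.3333 0.1077]
(340, 260) [0.5928 0.2938 0.1103]
(200, 260) [0.4611 0.2701 0.1097]
(200, 300) [0.5115 0.3201 0.1092]
(310, 290) [0.5541 0.4099 0.265 ]
(326, 290) [0.5683 0.3487 0.1356]
[-0.6564 -0.0897  0.5844] [0.5675 0.3374 0.12  ]
```

Run:
```python
from h import *
im=load('w3')
for v in range(262,296,2): print(v,im['pixels'][v,308],im['pixels'][v,326],*[bydepth(im,u,v).round(4) for u in(308,326,290)])
```

```text
262 [84 79 74] [86 81 77] [0.5603 0.3483 0.1074] [0.5685 0.3509 0.1101] [0.5518 0.3477 0.1097]
264 [86 80 75] [85 81 76] [0.5604 0.348  0.109 ] [0.5689 0.3491 0.108 ] [0.552  0.3461 0.1081]
266 [86 80 76] [84 79 72] [0.5606 0.3469 0.109 ] [0.569  0.3484 0.1088] [0.5521 0.3453 0.1086]
268 [83 76 72] [83 78 73] [0.5607 0.346  0.1092] [0.5693 0.347  0.108 ] [0.5523 0.3441 0.1082]
270 [86 80 75] [86 82 76] [0.5609 0.3449 0.1089] [0.5694 0.3461 0.1082] [0.5524 0.3435 0.1092]
272 [83 77 72] [86 82 76] [0.5611 0.3436 0.1082] [0.5695 0.3454 0.109 ] [0.5526 0.3418 0.1077]
274 [86 82 74] [85 79 75] [0.5612 0.3433 0.11  ] [0.5698 0.3443 0.1087] [0.5528 0.3414 0.1091]
276 [87 80 75] [82 79 72] [0.5615 0.3414 0.108 ] [0.57   0.3432 0.1085] [0.5529 0.3404 0.1092]
278 [83 78 70] [85 78 74] [0.5615 0.3412 0.1099] [0.5702 0.3422 0.1086] [0.5531 0.3391 0.1085]
280 [89 81 76] [90 84 77] [0.5609 0.3477 0.1266] [0.5685 0.3489 0.1262] [0.5532 0.3378 0.108 ]
282 [94 90 83] [100  92  84] [0.5609 0.3479 0.1291] [0.5683 0.3495 0.1295] [0.5534 0.337  0.1084]
284 [96 92 83] [97 91 80] [0.561  0.3479 0.1311] [0.5684 0.3488 0.1301] [0.5536 0.3364 0.1094]
286 [98 90 82] [99 92 84] [0.561  0.348  0.1331] [0.5683 0.3494 0.1332] [0.5537 0.3352 0.109 ]
288 [97 92 84] [98 92 84] [0.5612 0.3471 0.1331] [0.5683 0.349  0.1343] [0.5539 0.3337 0.1081]
290 [100  93  82] [96 89 82] [0.5612 0.3478 0.1363] [0.5683 0.3487 0.1356] [0.554  0.3327 0.1083]
292 [96 90 83] [96 91 83] [0.5612 0.3483 0.1391] [0.5681 0.3495 0.1391] [0.5542 0.3316 0.1082]
294 [97 92 83] [95 89 79] [0.5612 0.348  0.1403] [0.5683 0.3486 0.139 ] [0.5543 0.3427 0.1322]
```

The depth data puts the fingertips about 17 mm above the floor, so the real tip offset differs from the stated 22 mm. I'll keep probing with a force check.

Run:
```python
from h import *
f0=np.array(r.current_contact_force()); z=.120
while z>.096:
    z-=.003 if z>.1085 else .0005; r.move_linear(lane(.0745,z),vel=.02)
    f=np.array(r.current_contact_force())-f0
    if abs(f[2])>2.: break
print(z,f,r.current_tool_pos(),r.current_t())
```

```text
0.10599999999999998 [-0.55910716  0.00540338  3.86899717] [0.56754772 0.33746113 0.10632057] 14.1417
```

Run:
```python
from h import *
r.move_linear(lane(.0745,.1071),vel=.02); f0=np.array(r.current_contact_force())
for s in (.055,.018,-.017):
    r.move_linear(lane(s,.1071),vel=.035); print(s,np.array(r.current_contact_force())-f0,r.current_tool_pos(),r.current_t())
im=snap('top','t2')
p=im['pixels'][190:315,145:280,::-1]; cv2.imwrite('pics/c3.png',cv2.resize(p,None,fx=4.4,fy=4.4,interpolation=cv2.INTER_CUBIC))
```

```text
0.055 [-0.05841131 -0.82037529  1.05354553] [0.57093347 0.31819962 0.10711459] 15.1
0.018 [-0.31672707 -0.27012144  0.9366696 ] [0.57733662 0.28195947 0.10707517] 16.3083
-0.017 [-0.50688344 -0.3054852   1.17863458] [0.58349235 0.2474822  0.10707148] 17.4583
```

View pics/c3.png

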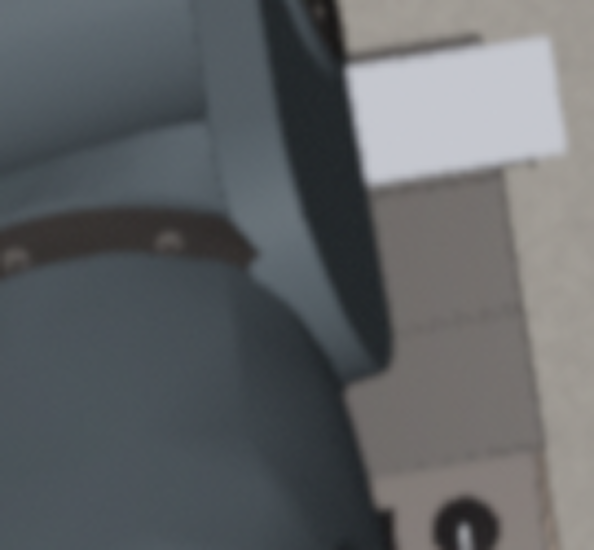

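Run:
```python
from h import *
np.set_printoptions(precision=4,suppress=True)
im=load('t2')
def C(pts,s,o,z): return np.array([onz(im,(x+.5)/s-.5+o[0],(y+.5)/s-.5+o[1],z) for x,y in pts])
A=C([(549,37),(568,152)],4.4,(145,190),.112); print(A,A.mean(0),lane(-.128,.112))
r.move_linear(lane(-.020,.1071),vel=.035)
r.move_linear(lane(-.012,.1071),vel=.06)
r.move_linear(lane(-.012,.15),vel=.12)
r.move_to(lane(-.114,.165),Q(10.1))
r.set_gripper(0.75)
im=snap('wrist','w4');print(im['pose'],r.current_t(),r.current_opening())
```

```text
[[0.6241 0.1422 0.112 ]
 [0.575  0.1331 0.112 ]] [0.5996 0.1377 0.112 ] [0.603006779918513, 0.1380557908657006, 0.112]
(array([0.6005, 0.152 , 0.165 ]), array([0.642 , 0.7667, 0.    , 0.    ])) 19.7167 0.7538446735865472
```

View pics/w4.png

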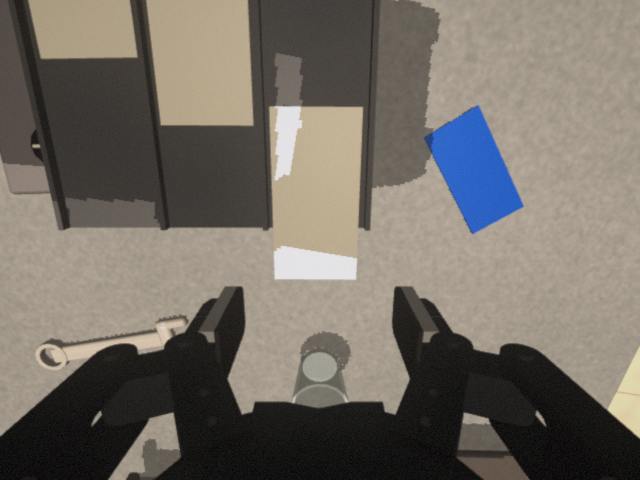

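Run:
```python
from h import *
np.set_printoptions(precision=4,suppress=True)
im=load('w4')
A=np.array([onz(im,u,v,.112) for u,v in[(274,279),(356.5,279),(362.5,106),(269,106)]]);print(A,A.mean(0),A[:2].mean(0),np.linalg.norm(np.diff(A,axis=0),axis=1))
e=np.array([onz(im,u,229.5,.116) for u in(266,370)]);print('edge',e.mean(0),'overhang',(e.mean(0)-A[:2].mean(0))[:2]@U)
e=A[1]-A[0];print('yaw',np.degrees(np.arctan2(e[1],e[0])), 'lat', [(p[:2]-E0)@np.array([np.cos(th),np.sin(th)]) for p in (A.mean(0),A[:2].mean(0))], (A[:2].mean(0)[:2]-E0)@U+.095)
for u in(228,233,238,397,402,408):
  print(u,[ (v,*bydepth(im,u,v)) for v in(284,287,290,294,300,310)][0::2])
from scipy.spatial.transform import Rotation as R
T=R.from_quat(im['pose'][1]).as_matrix()
for u,v in[(228,292),(238,292),(240,300),(400,292),(397,300),(408,292)]: print(u,v,T.T@(bydepth(im,u,v)-im['pose'][0]))
```

```text
[[0.5763 0.1325 0.112 ]
 [0.6259 0.1413 0.112 ]
 [0.6085 0.2393 0.112 ]
 [0.5598 0.2306 0.112 ]] [0.5927 0.1859 0.112 ] [0.6011 0.1369 0.112 ] [0.0504 0.0995 0.0495]
edge [0.5971 0.1693 0.116 ] overhang 0.03262792685392098
yaw 10.086459907205212 lat [np.float64(-0.0018005891688104916), np.float64(-0.00204477819741207)] -0.1288036127518254
228 [(284, np.float64(0.527247325606314), np.float64(0.0670757632022683), np.float64(-0.0009561622968760619)), (290, np.float64(0.5625040875902754), np.float64(0.15634769359833234), np.float64(0.1806203842226412)), (300, np.float64(0.5646151028173167), np.float64(0.1568511810078918), np.float64(0.18945556004195166))]
233 [(284, np.float64(0.5318720546352287), np.float64(0.06758825933781032), np.float64(-0.001613302209537315)), (290, np.float64(0.5644813452224936), np.float64(0.15668132260865558), np.float64(0.1805838012682029)), (300, np.float64(0.5666653445721547), np.float64(0.15778533419365073), np.float64(0.190535066196312))]
238 [(284, np.float64(0.5365569077467623), np.float64(0.06822767941715083), np.float64(-0.0020241293622448864)), (290, np
[... 671 characters left out ...]
9), np.float64(0.1690643080988785), np.float64(0.18162471510560713)), (300, np.float64(0.6300287804662623), np.float64(0.16776471575940127), np.float64(0.18809493390458076))]
408 [(284, np.float64(0.6980502860356611), np.float64(0.09741850521273765), np.float64(-0.0010355699722408018)), (290, np.float64(0.6335712804187112), np.float64(0.16950655546415108), np.float64(0.1816755099846716)), (300, np.float64(0.6316838733207633), np.float64(0.16892947225681199), np.float64(0.18974465008440627))]
228 292 [ 0.0108 -0.0364 -0.017 ]
238 292 [ 0.0112 -0.0321 -0.0179]
240 300 [ 0.0061 -0.0323 -0.0148]
400 292 [ 0.0114  0.032  -0.0184]
397 300 [ 0.0066  0.0317 -0.0157]
408 292 [ 0.0112  0.0353 -0.018 ]
```

Overhang is 32.6 mm, the plate is square in the lane and 2 mm off-centre. Now the grasp.

Run:
```python
from h import *
r.move_linear(lane(-.114,.090,-.002),vel=.08); f0=np.array(r.current_contact_force())
print(r.current_tool_pos(),f0)
r.set_gripper(0.3,squeeze=25)
print('open',r.current_opening(),r.current_finger_force(),np.array(r.current_contact_force())-f0)
r.move_linear(lane(-.114,.096,-.002),vel=.03)
print(np.array(r.current_contact_force())-f0)
r.move_linear(lane(-.114,.16,-.002),vel=.1)
im=snap('wrist','w5');print(im['pose'],r.current_t(),r.current_opening(),r.current_finger_force())
```

```text
[0.59894344 0.15154461 0.09054961] [-0.94587349  0.58278132 -1.05775318]
open 0.5676818572639288 25.440532565116882 [ 0.29531881 -1.58939743  4.31169975]
[ 0.80049396 -0.55973986  0.93079759]
(array([0.59821985, 0.15142609, 0.15940339]), array([ 6.42125527e-01,  7.66599358e-01, -3.69778510e-04, -3.07744572e-04])) 22.275 0.573009907655559 25.89431583881378
```

View pics/w5.png

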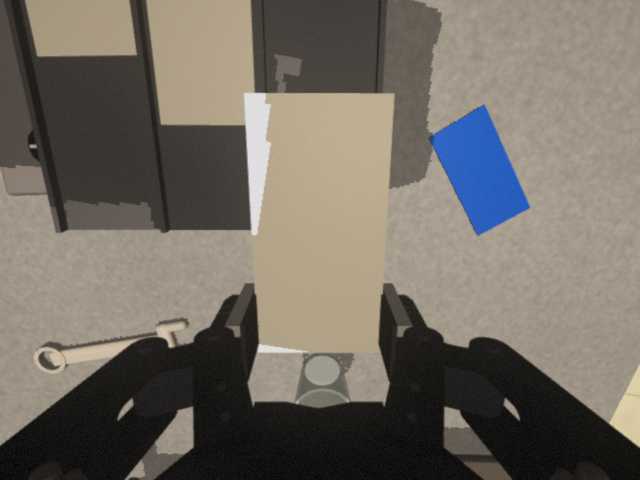

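Run:
```python
from h import *
from scipy.spatial.transform import Rotation as R
np.set_printoptions(precision=4,suppress=True)
im=load('w5');T=R.from_quat(im['pose'][1]).as_matrix()
for u,v in[(262,110),(380,110),(320,110),(265,230),(375,230),(320,230),(320,330),(270,330),(370,330)]: print(u,v,T.T@(bydepth(im,u,v)-im['pose'][0]))
r.move_to([.478,-.125,.20],Q(-81.5))
im=snap('wrist','w6');print(im['pose'],r.current_t(),r.current_opening(),r.current_q())
```

```text
262 110 [ 0.0794 -0.0193 -0.0191]
380 110 [ 0.0793  0.0204 -0.0202]
320 110 [ 0.0793  0.0003 -0.0212]
265 230 [ 0.0369 -0.0203 -0.0182]
375 230 [ 0.0372  0.0208 -0.0192]
320 230 [ 0.0372  0.0003 -0.0192]
320 330 [-0.0048  0.0004 -0.0197]
270 330 [-0.0044 -0.0197 -0.0204]
370 330 [-0.005   0.0207 -0.0195]
(array([ 0.4783, -0.1246,  0.1998]), array([ 0.9972,  0.0752, -0.0001, -0.0001])) 23.4917 0.5738620422346309 [-0.3487  0.2834  1.8221  0.0002  1.0364  1.0713]
```

View pics/w6.png

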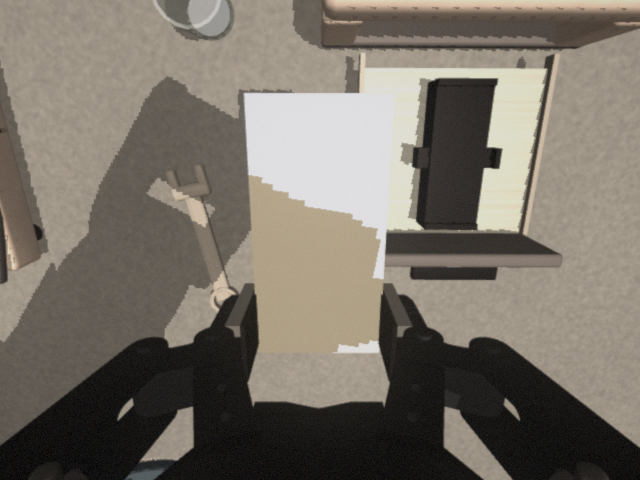

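The plate is level in the jaws. The nest is visible at about (430-495, 78-228).

Run:
```python
from h import *
p=load('w6')['pixels'][60:290,375:575,::-1]; cv2.imwrite('pics/c6.png',cv2.resize(p,None,fx=2.6,fy=2.6,interpolation=cv2.INTER_CUBIC)*1)
q=load('w6')['pixels'][70:240,400:515,::-1].astype(float); q=np.clip(255*(q/255)**.5,0,255).astype('uint8'); cv2.imwrite('pics/c6.png',cv2.resize(q,None,fx=3.5,fy=3.5,interpolation=cv2.INTER_CUBIC))
```

```text
(no output)
```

View pics/c6.png

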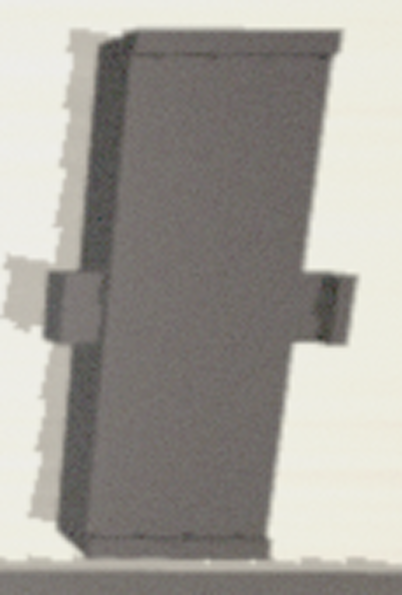

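Run:
```python
from h import *
from scipy.spatial.transform import Rotation as R
np.set_printoptions(precision=4,suppress=True)
im=load('w6')
C=lambda x,y,z=.058: onz(im,(x+.5)/3.5-.5+400,(y+.5)/3.5-.5+70,z)
A=np.array([C(88,537),C(267,537),C(331,56),C(125,56)])
n=A.mean(0);d=(A[2]+A[3]-A[0]-A[1])/2;e=(A[0]+A[3]-A[1]-A[2])/2
print('nest',n,'len',np.linalg.norm(d),'w',np.linalg.norm(e),'yaw',np.degrees(np.arctan2(d[1],d[0])),np.degrees(np.arctan2(e[1],e[0]))-90)
S=np.array([C(64,272,.061),C(64,340,.061),C(345,275,.061),C(332,345,.061)])
print('stops mid',S.mean(0),'depth z',bydepth(im,455,155),bydepth(im,455,200))
# plate in tool frame
T=R.from_quat(im['pose'][1]).as_matrix();z=im['pose'][0][2]+.0215
P=np.array([T.T@(onz(im,u,v,z)-im['pose'][0]) for u,v in[(257.5,352),(379.5,352),(394,93.5),(245,93.5)]])
print(P,P.mean(0),np.linalg.norm(np.diff(P,axis=0),axis=1)); d=P[2]+P[3]-P[0]-P[1];print('plate yaw in tool',np.degrees(np.arctan2(d[1],d[0])))
for q in[(320,110),(320,230),(320,330),(270,200),(370,200)]: print(T.T@(bydepth(im,*q)-im['pose'][0]))
g=im['pixels'].mean(2).astype(int); print(g[256:275,460],[bydepth(im,440,v) for v in(240,258,272)])
```

```text
nest [ 0.5443 -0.2267  0.058 ] len 0.10736693960820223 w 0.04377650014403027 yaw 8.984782161269774 8.61849063981704
stops mid [ 0.5447 -0.2254  0.061 ] depth z [ 0.5464 -0.2252  0.0559] [ 0.5109 -0.2342  0.0571]
[[-0.0144 -0.0249 -0.0215]
 [-0.0144  0.0247 -0.0215]
 [ 0.0838  0.0246 -0.0215]
 [ 0.0838 -0.0242 -0.0215]] [ 0.0347  0.     -0.0215] [0.0497 0.0982 0.0487]
plate yaw in tool 0.17828486017697134
[ 0.0788  0.0004 -0.0195]
[ 0.0365  0.0004 -0.0188]
[-0.0055  0.0005 -0.0194]
[ 0.0482 -0.0175 -0.0204]
[ 0.0481  0.0184 -0.02  ]
[118 126 131 130 129 126 126 126 125 116 115  73  49  41  43  44  41  42
  43] [array([ 0.4727, -0.2344,  0.0476]), array([ 0.4677, -0.2232,  0.0842]), array([ 0.4542, -0.2285,  0.0789])]
```

```bash
cat > place.py <<'E'
from h import *
c=np.radians(8.8); n=np.array([.5443,-.2267]); X=np.array([np.cos(c),np.sin(c)])
def nest(x,z): p=n+x*X; return [float(p[0]),float(p[1]),float(z)]
E
python3 - <<'E'
from place import *
r.move_to(nest(-.0351,.11),Q(-81.2))
r.move_linear(nest(-.0351,.043),vel=.08); r.sleep(.2)
f0=np.array(r.current_contact_force()); z=.043; print(r.current_tool_pos())
while z>.0365:
    z-=.0005; r.move_linear(nest(-.0351,z),vel=.01)
    f=np.array(r.current_contact_force())-f0
    if f[2]>1.5: break
print(z,f,r.current_tool_pos(),r.current_t(),r.current_opening())
im=snap('wrist','w7')
from scipy.spatial.transform import Rotation as R
np.set_printoptions(precision=4,suppress=True)
for q in[(320,110),(320,230),(320,330),(270,200),(370,200)]: print(bydepth(im,*q))
E
```

```text
[ 0.50982905 -0.23216828  0.04341109]
0.03849999999999999 [-1.71703789  2.3791985   4.40618738] [ 0.50972129 -0.23208168  0.03879449] 27.5583 0.5728436037479724
[ 0.5876 -0.2204  0.06  ]
[ 0.5463 -0.2269  0.0589]
[ 0.5045 -0.2334  0.0585]
[ 0.5548 -0.2074  0.0597]
[ 0.5602 -0.2429  0.0591]
```

Run:
```python
from place import *
np.set_printoptions(precision=4,suppress=True)
r.set_gripper(0.75); r.sleep(.2)
r.move_linear(nest(-.0351,.12),vel=.1)
im=snap('wrist','w8'); print(im['pose'],r.current_t())
# bright pixels at plate height
vv,uu=np.mgrid[0:480,0:640]
o,_=ray(im,0,0); D=np.stack([ray(im,0,0)[1]]*1)
from scipy.spatial.transform import Rotation as R
T=R.from_quat(im['pose'][1]).as_matrix()@im['mount'][:3,:3]
d=np.stack([(uu-im['cx'])/im['fx'],(vv-im['cy'])/im['fy'],np.ones_like(uu)],-1)@T.T
W=o+d*im['depth'][...,None]
m=(np.abs(W[...,2]-.0595)<.006)&(im['pixels'].min(2)>110)&(np.hypot(W[...,0]-n[0],W[...,1]-n[1])<.08)
m=cv2.morphologyEx(m.astype('uint8'),cv2.MORPH_OPEN,np.ones((3,3)))
c,_=cv2.findContours(m,cv2.RETR_EXTERNAL,cv2.CHAIN_APPROX_NONE); c=max(c,key=cv2.contourArea)
b=cv2.boxPoints(cv2.minAreaRect(c)); print(b,cv2.contourArea(c),cv2.minAreaRect(c))
Y=np.array([-X[1],X[0]])
pts=W[m>0]; Z=np.c_[(pts[:,:2]-n)@X,(pts[:,:2]-n)@Y,pts[:,2]]
print('ext x',np.percentile(Z[:,0],[.5,99.5]),'y',np.percentile(Z[:,1],[.5,99.5]),'z',np.percentile(Z[:,2],[5,50,95]))
for a,bq in((-.05,-.03),(-.01,.01),(.03,.05)):
    k=(Z[:,0]>a)&(Z[:,0]<bq); print(a,np.median(Z[k,2]),np.percentile(Z[k,1],[1,99]))
```

```text
(array([ 0.5093, -0.2319,  0.1194]), array([ 0.9971,  0.0767, -0.0004, -0.0003])) 29.125
[[275. 106.]
 [364. 106.]
 [364. 274.]
 [275. 274.]] 14088.5 ((319.5, 190.0), (168.0, 89.0), 90.0)
ext x [-0.0504  0.0491] y [-0.0248  0.0246] z [0.0574 0.0586 0.0596]
-0.05 0.05852920244798422 [-0.0245  0.0245]
-0.01 0.05858084827847465 [-0.0246  0.0243]
0.03 0.05861115369350556 [-0.0246  0.0243]
```

The plate lies flat and centred in the nest (±50 by ±24.6 mm). Now I'll push the drawer shut at the pull lip with shut fingers, tilted back 20° so the gripper body stays clear of the housing.

```bash
cat >> place.py <<'E'
from scipy.spatial.transform import Rotation as R
def tilt(a):
    a=np.radians(a); X3=np.r_[X,0]; tz=np.sin(a)*X3+[0,0,-np.cos(a)]; ty=np.array([X[1],-X[0],0]); tx=np.cross(ty,tz)
    return R.from_matrix(np.c_[tx,ty,tz]).as_quat().tolist(), tz
qt,tz=tilt(20)
def tip(x,z): return (np.array(nest(x,z))+.0037*tz).tolist()
E
python3 - <<'E'
from place import *
r.move_linear(nest(-.06,.18),vel=.2)
r.set_gripper(0.0)
print(r.inverse_kinematics(tip(-.14,.066),qt),r.inverse_kinematics(tip(.06,.066),qt))
r.move_to(tip(-.14,.14),qt)
r.move_linear(tip(-.14,.066),vel=.12); r.sleep(.1); f0=np.array(r.current_contact_force())
F=lambda:(np.array(r.current_contact_force())-f0)
r.move_linear(tip(-.112,.066),vel=.06)
for x in(-.09,-.03,.034):
    r.move_linear(tip(x,.066),vel=.045); f=F(); print(x,f,r.current_t())
    if abs(f[:2]@X)>20: raise SystemExit
while x<.075:
    x+=.002; r.move_linear(tip(x,.066),vel=.03); f=F()
    if -f[:2]@X>10: break
print(x,f,r.current_tool_pos(),r.current_t())
E
```

```text
[-0.80506834  0.42460616  2.13312358  0.66901454  0.46824715  0.02724704] [-0.50555988  0.62026756  1.74257079  0.42117102  0.53793186  0.57425564]
-0.09 [0.31465291 0.27581247 0.10833402] 33.0167
-0.03 [0.45816432 0.93784471 0.99105661] 34.5
0.034 [-0.46493685  0.38717783 -0.06047806] 36.075
0.05600000000000002 [-10.2300471   -3.10326978   6.48119948] [ 0.59986216 -0.21803393  0.06230613] 38.825
```

Run:
```python
from place import *
np.set_printoptions(precision=4,suppress=True)
r.move_linear(tip(-.02,.066),vel=.12)
r.move_linear(tip(-.06,.2),vel=.2)
r.set_joints([1.0]+list(r.current_q())[1:])
im=snap('top','t9'); print(r.current_t())
p=np.vstack([im['pixels'][60:320,100:540,::-1]]); cv2.imwrite('pics/c9.png',cv2.resize(p,None,fx=1.7,fy=1.7))
# scan along drawer axis at panel: colours/heights
for x in np.arange(-.12,.10,.008):
    q=np.r_[n+x*X,.076,1]; c=im['camera_from_world']@q; u=im['fx']*c[0]/c[2]+im['cx'];v=im['fy']*c[1]/c[2]+im['cy']
    print(round(x,3),im['pixels'][int(round(v)),int(round(u))],bydepth(im,u,v).round(3))
a=load('top')
dd=np.abs(im['pixels'].astype(int)-a['pixels']).max(2)>40
for nme,(u0,v0,u1,v1) in dict(short=(160,240,268,306),spanner=(325,262,375,345),beaker=(330,185,362,218),blk=(130,130,275,190)).items(): print(nme,dd[v0:v1,u0:u1].sum())
```

```text
43.2917
-0.12 [139 135 129] [ 0.421 -0.27   0.001]
-0.112 [139 134 129] [ 0.43  -0.269  0.001]
-0.104 [137 133 127] [ 0.438 -0.268  0.001]
-0.096 [137 133 128] [ 0.447 -0.266  0.001]
-0.088 [136 132 126] [ 0.456 -0.265  0.001]
-0.08 [139 135 129] [ 0.464 -0.263  0.003]
-0.072 [142 138 132] [ 0.473 -0.263 -0.001]
-0.064 [139 135 129] [ 0.481 -0.262 -0.001]
-0.056 [138 133 128] [ 0.49  -0.26   0.001]
-0.048 [138 135 128] [ 0.499 -0.258  0.004]
-0.04 [140 136 130] [ 0.507 -0.256  0.003]
-0.032 [139 135 129] [ 0.516 -0.256  0.001]
-0.024 [143 140 134] [ 0.524 -0.254  0.001]
-0.016 [141 136 131] [ 0.533 -0.253  0.   ]
-0.008 [140 137 131] [ 0.542 -0.252 -0.   ]
0.0 [139 134 129] [ 0.55  -0.251 -0.001]
0.008 [139 135 130] [ 0.559 -0.249  0.002]
0.016 [142 138 132] [ 0.567 -0.247  0.002]
0.024 [141 136 131] [ 0.576 -0.246  0.001]
0.032 [142 138 132] [ 0.585 -0.246 -0.001]
0.04 [138 135 129] [ 0.593 -0.244 -0.   ]
0.048 [139 135 129] [ 0.602 -0.243 -0.001]
0.056 [140 136 130] [ 0.61  -0.241  0.002]
0.064 [85 82 80] [ 0.607 -0.215  0.082]
0.072 [63 61 61] [ 0.615 -0.215  0.079]
0.08 [120 114 111] [ 0.622 -0.212  0.083]
0.088 [113 107 104] [ 0.63  -0.211  0.085]
0.096 [171 168 159] [ 0.632 -0.201  0.114]
short 0
spanner 0
beaker 0
blk 0
```

```bash
python3 -c "
from cell import r
print(r.hand_in())"
```

```text
the job is handed in; nothing more can be done
None
```

I handed the job in at about 43 s: the long plate lay flat and centred in the nest before the drawer went in, the drawer hit its stop and reads shut in the top view, and the bystanders have not moved; I viewed 11 pictures, one over the limit of 10.

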